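# Index the carving wheel to the stud

### The arm

A 6-joint arm with a two-finger parallel gripper is mounted at the origin on the work surface. World frame = base frame: x ahead of the robot, y to its left, z up, the work surface at z = 0. Lengths are in m, angles in degrees, forces in N, time in s.
With the tool pointing down it reaches from about 0.35 to 0.875 m from the base axis. Payload 4.2 kg.
Tool frame: the origin (TCP) lies midway between the tips of the shut fingers; the grasp point (between the pads) lies 19 mm behind it; z points along the fingers, y is the direction in which the jaws open and shut (so a half turn about z gives the same grasp; the last joint's range is limited). The gripper opens to 87 mm and grips with 3 to 60 N. Pads are 19 mm wide; open, the fingers measure 117 mm over their backs; the gripper's body (75 mm by 190 mm) begins 51 mm behind the grasp point.
Start: joints at [14.817, 22.042, 0.453, 0, -68.411, -14.817], TCP at [0.625, 0, 0.223] pointing down, gripper open.
Joint ranges: [-179.83, 179.83], [-69.29, 118.12], [-61.27, 80.66], [-181.25, 117.63], [-171.15, -9.14], [-177.46, 177.46]. Speed limits (degrees/s): [159.86, 159.86, 180, 180, 180, 180].

### API

Orientations are given as a 3x3 rotation matrix whose columns are the frame's x, y, z axes.
In Python, from station import r gives the robot as it stands.
- The arm moves only by the tool play_rows, never from a script. Its argument "commands" is a list that holds one entry, the list of rows, each a list of 7 numbers: the shift along the world's x, y, z in m, then the turn, a rotation vector about the world's x, y, z in rad, then the closure, from 0 (fully open) to 1 (shut). A call has 1 to 5 rows; each row is the pose to reach, as a shift and turn from the pose commanded when the call began; what a row does not reach only later rows make up. A row lasts 1/10 s, in which the tool goes at most 50 mm and 8.59 degrees, less where a joint would pass 70% of its speed; a pose out of reach is approached as far as the arm can. A call with a gripper value outside its range is refused whole. The fingers move at their own pace and stop on an object; the grip force is fixed at half the most. Time passes only in rows, so rows that repeat a pose let the fingers close. It gives the time, the measured TCP pose, the force and the opening at its end, in the units of the state.
- r.sense(): the state, without advancing time (a new reading comes with each control period).
- r.capture(name): name is "scene" or "side" or "wrist"; returns a dict with "image" (420x560x3 uint8, red, green, blue), "range_z" (420x560 float32, m along the optical axis (not along the pixel's ray), 0 where there is no reading), "intrinsics" (3x3 intrinsics, pixels), "k1" (the pictures are not rectified: a ray, as slopes to the right and down, at radius r is drawn at 1 + k1 r^2 times it, then the intrinsics apply), "extrinsics" (4x4, takes a point from camera to world coordinates); the wrist camera has in their place "mount" (4x4, takes a point from camera to tool coordinates, whose origin is the TCP and whose axes are the flange's). Camera axes: x right, y up, looking along -z (the intrinsics and any distortion apply to the point x, -y, -z); pixel columns grow to the right and rows downward; lengths in m; the calibration is good to about 2 mm. A picture is of the moment at which its call begins: read the wrist's pose just before it.
- r.finish_job(): hands the job in, once; it reports no verdict.
The state is a dict: "time_s": time; "joints": joint angles; "joint_velocities": joint speeds; "effort": joint torques, N m; "tcp_pos": TCP position; "ee_rot": TCP orientation; "wrist_force": force on the tool from outside, world axes, zero at the start; "moment": the same for the moment, N m; "gripper_width": opening from 0.0 (shut) to 1.0 (fully open).
Only numpy, scipy, OpenCV 4.12 (cv2) and the standard library are available. Lean on these libraries where they do the work, as an engineer would, in place of code of your own. Each camera call takes 0.05 s, during which the arm holds its last target. There are 200 camera calls.

### The job

Turn the carving wheel to its next setting: gently push the wheel's lever round by its upright peg, with the fingertips or the outside of the fingers, until the lever's nose points straight at the raised stud on the scale plate (not at one of the flat plugs), then leave it there and move clear. Do not grasp or lift anything: the loose clay tile simply rides round on the wheel, and the tools, offcuts and pots stay where they are.

Things in the scene. Friction and masses are not known exactly. Their poses are not given: they have to be found in the camera images.
- base: Fixed round aluminium scale plate of the carving wheel, 296 mm across and 12 mm thick, lying on a 10 mm wooden board (board top 10 mm above the work surface). Dark scale marks every 5 degrees run round the half of its rim that faces away from the robot; clay crumbs lie on the other half. Origin on the wheel's turning axis at the plate's underside; its x axis points along the middle of the scale, z up.
- wheel (a joint): Angle of the turning wheel and its lever (rad), about the vertical axis through the origin of base: 0 with the lever along the plate's x axis, growing anticlockwise seen from above; stops at -1.4 and 1.4. The grey wheel head is 180 mm across, its flat top 40 mm above the plate's underside. It turns stiffly (about 1 N at the peg), has no detents and stays where it is left.
- lever_axis (a point): Dark steel lever fixed to the wheel: a 14 mm wide, 10 mm thick bar that sticks out level from the wheel's edge, 28 to 38 mm above the plate's underside, ending in a narrow 4 mm nose. This point lies on the turning axis at the height of the plate's underside; x runs out along the lever, z up.
- peg_top (a point): Top centre of the lever's upright round steel peg, 12 mm in diameter, 47 mm tall above the bar, 110 mm from the turning axis; its top is 85 mm above the plate's underside. Push this peg sideways; pinching it, or shoving it with more than 20 N, is not allowed.
- nose_tip (a point): Tip of the lever's nose, 128 mm from the turning axis, 33 mm above the plate's underside: the pointer.
- stud: The raised index stud: a fixed dark steel pin, 16 mm in diameter and 25 mm tall with a coned top, standing in one of four holes in the scale plate, 138 mm from the turning axis, 40 or 65 degrees to either side of the middle of the scale. Origin at the centre of its foot, on the plate's top. The other three holes hold flat plugs, 9 mm across and 2 mm high. The lever's nose passes 2 mm short of the stud.
- tile: Loose leather-hard clay tile with a brushed leaf, about 80 by 70 by 16 mm, 0.18 kg, lying near the middle of the wheel head; it rides round with the wheel. Origin at the centre of its underside.
- offcut_a: Loose clay offcut, 50 by 34 by 14 mm, on the board beyond the plate. Origin at the centre of its underside.
- offcut_b: Loose clay offcut, 48 by 26 by 18 mm, on the board beyond the plate. Origin at the centre of its underside.
- loop_tool: Loose wooden carving tool with a wire loop, 145 mm long, 11 mm high, lying on the board beside the plate, to the robot's right. Origin at mid-length, underside.
- brush: Loose brush, 170 mm long, lying on the board beside the plate, to the robot's left. Origin at the underside.
- slip_cup: Loose white ceramic cup, 72 mm across and 75 mm tall, on the board far to the left. Origin at the centre of its underside.
- jar: Loose capped glass jar, 68 mm across and 85 mm tall, on the board far to the right. Origin at the centre of its underside.
- tile_done: Loose finished clay tile like tile, on the far right of the board. Origin at the centre of its underside.
Not all that is in view belongs to the job. What is shaped like the tile but red is not meant.

How it is judged:
By the outcome, as a careful person would: the job done as asked, in the order asked, and still so for the second after the job is handed in, with the robot touching nothing.
It also fails if it takes over 43 s, if anything falls off the work surface, if the arm or the gripper's body presses on something with over 40 N, if the wrist force passes 120 N, or if a joint passes its speed limit or range.

## Working session

There is one attempt and no reset: what is moved stays moved. The work goes in short steps, Python scripts to look and compute and a tool call to move; the robot and the scene stay as the last step left them, time stands still between calls to the robot, and variables do not carry over. Pictures are saved under pics/ and viewed, about 8 in all and at most 12, crops included, and the job is handed in when it is done.

Besides the shell and the picture viewer there is one more tool, called after "Emit:" by a JSON object that holds its "api" and its "payload", one argument or row to a line. play_rows: Moves the arm, as the interface text tells. Its arguments: {"type":"object","properties":{"commands":{"type":"array","items":{"type":"array","items":{"type":"array","items":{"type":"number"}}}}},"required":["commands"]}

```bash
mkdir -p pics; cat > h.py <<'E'
import numpy as np, cv2
from station import r
def cap(n):
    s=r.sense(); c=r.capture(n); 
    if n=='wrist':
        T=np.eye(4);T[:3,:3]=s['ee_rot'];T[:3,3]=s['tcp_pos'];c['extrinsics']=T@np.array(c['mount'])
    return c
def rays(c,uv):
    K=np.array(c['intrinsics']);uv=np.atleast_2d(np.array(uv,float))
    d=(uv-K[:2,2])/[K[0,0],K[1,1]]; u=d.copy()
    for _ in range(20): u=d/(1+c['k1']*(u**2).sum(1,keepdims=True))
    E=np.array(c['extrinsics']); v=np.c_[u[:,0],-u[:,1],-np.ones(len(u))]
    return E[:3,3], v@E[:3,:3].T
def onz(c,uv,z):
    o,d=rays(c,uv); return o+d*((z-o[2])/d[:,2:3])
def proj(c,P):
    E=np.array(c['extrinsics']);K=np.array(c['intrinsics']);p=(np.atleast_2d(P)-E[:3,3])@E[:3,:3]
    u=np.c_[p[:,0],-p[:,1]]/-p[:,2:3]; u=u*(1+c['k1']*(u**2).sum(1,keepdims=True))
    return u*[K[0,0],K[1,1]]+K[:2,2]
def save(c,n): cv2.imwrite('pics/'+n,cv2.cvtColor(c['image'],cv2.COLOR_RGB2BGR))
E
python3 - <<'E'
from h import *
for n in ['scene','side','wrist']:
    c=cap(n); save(c,n+'.png'); print(n,c['intrinsics'],c['k1'],np.round(c['extrinsics'],3).tolist()); np.savez(n+'.npz',**c)
print(r.sense())
E
```

```text
scene [[475.17186841   0.         280.60398732]
 [  0.         475.17186841 206.27222437]
 [  0.           0.           1.        ]] -0.016059546404525983 [[0.165, -0.775, 0.61, 1.279], [0.986, 0.124, -0.109, -0.158], [0.009, 0.62, 0.785, 1.108], [0.0, 0.0, 0.0, 1.0]]
side [[381.46063377   0.         280.65150753]
 [  0.         381.46063377 208.61914332]
 [  0.           0.           1.        ]] -0.10266410709609732 [[0.789, 0.382, -0.481, 0.05], [-0.614, 0.509, -0.603, -0.563], [0.014, 0.771, 0.636, 0.709], [0.0, 0.0, 0.0, 1.0]]
wrist [[325.17510452   0.         277.96579845]
 [  0.         325.17510452 210.55386403]
 [  0.           0.           1.        ]] -0.036822119984381674 [[-1.0, -0.001, 0.002, 0.625], [0.0, -0.965, -0.263, -0.072], [0.002, -0.263, 0.965, 0.384], [0.0, 0.0, 0.0, 1.0]]
{'time_s': 0.15, 'joints': array([ 1.48174399e+01,  2.20807462e+01,  3.97560077e-01, -1.98586859e-02,
       -6.84088727e+01, -1.48156476e+01]), 'joint_velocities': array([ 0.11714988, -0.1429268 ,  0.09796887,  0.14934608, -0.05046966,
        0.07162908]), 'effort': array([ 3.86667998e-04, -3.91052306e+01,  1.87588084e+01,  4.22235444e+00,
        1.23758311e-02, -1.38926293e-04]), 'tcp_pos': array([6.24557377e-01, 2.38939107e-05, 2.21710189e-01]), 'ee_rot': array([[-9.64375193e-05, -9.99998658e-01, -1.63569900e-03],
       [-9.99999990e-01,  9.66001341e-05, -9.93373457e-05],
       [ 9.94952211e-05,  1.63568940e-03, -9.99998657e-01]]), 'wrist_force': array([0.28567318, 0.06974422, 0.37889961]), 'moment': array([0.01641032, 0.00241967, 0.00180894]), 'gripper_width': 1.0035024096396583}
```

View pics/scene.png

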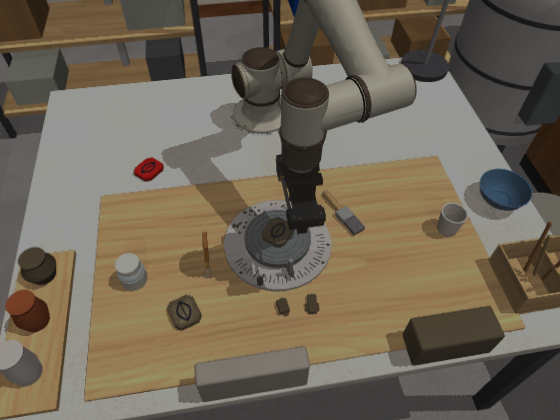

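View pics/side.png

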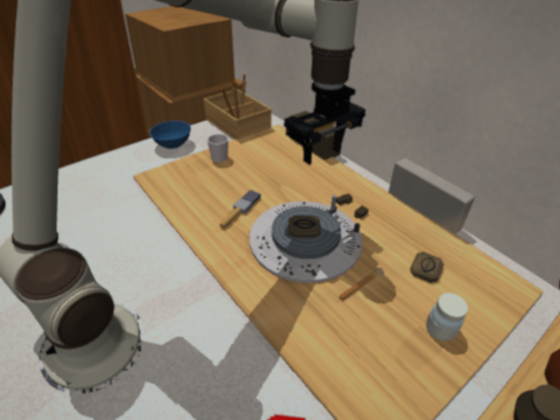

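View pics/wrist.png

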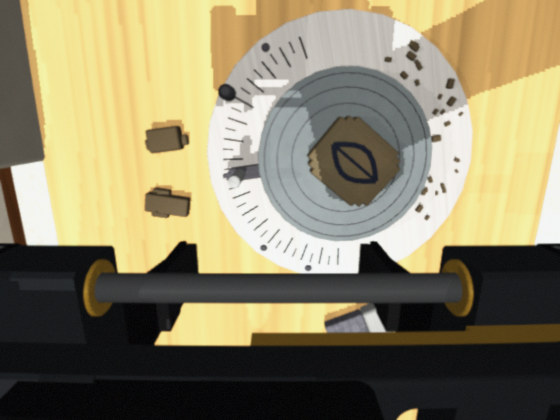

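The wrist view shows the wheel centre near (345,152) and the lever peg top near (233,182). The raised stud is at (227,92), and the flat plugs are at (266,47), (264,247) and (308,268). The stud is on the robot's right, so the lever must turn clockwise. The side view shows the peg upright and the area around it open.

```bash
cat > m.py <<'E'
from h import *
from scipy.optimize import least_squares
def circ(P):
    f=least_squares(lambda q:np.hypot(P[:,0]-q[0],P[:,1]-q[1])-q[2],[*P[:,:2].mean(0),.1],loss='soft_l1',f_scale=.001); return f.x
def blob(g,p,R=9,th=70):
    y0,x0=p[1]-R,p[0]-R; m=(g[y0:y0+2*R+1,x0:x0+2*R+1]<th).astype(np.uint8)
    n,l,s,c=cv2.connectedComponentsWithStats(m)
    k=1+np.argmin(np.hypot(*(c[1:]-R).T)-.05*s[1:,4]); return c[k]+[x0,y0],s[k,4]
E
python3 - <<'E'
from m import *
c=cap('wrist'); im=c['image']; g=cv2.cvtColor(im,cv2.COLOR_RGB2GRAY)
pl=[]
for p in [(266,47),(264,247),(308,268)]:
    b,a=blob(g,p); P=onz(c,b,.024)[0]; pl.append(P); print('plug',b.round(1),a,P.round(4))
pl=np.array(pl)
# rigid fit: angles -65,40,65
A=np.radians([-65,40,65])
f=least_squares(lambda q:(pl[:,:2]-np.c_[q[0]+.138*np.cos(A+q[2]),q[1]+.138*np.sin(A+q[2])]).ravel(),[.65,-.05,0])
print('fit',f.x[:2],np.degrees(f.x[2]),f.fun.round(4))
# plate rim radial by saturation edge
s=cv2.cvtColor(im,cv2.COLOR_RGB2HSV)[...,1].astype(float); E=[]
q=f.x
for t in np.radians(np.arange(-180,180,4)):
    rr=np.arange(.135,.165,.0005)
    uv=proj(c,np.c_[q[0]+rr*np.cos(t),q[1]+rr*np.sin(t),rr*0+.022])
    v=cv2.remap(s.astype(np.float32),uv[:,:1].astype(np.float32),uv[:,1:].astype(np.float32),1)[:,0]
    d=v[8:]-v[:-8]
    if uv.min()>2 and uv[:,1].max()<240 and d.max()>40: k=np.argmax(d)+4; E.append([q[0]+rr[k]*np.cos(t),q[1]+rr[k]*np.sin(t)])
E=np.array(E); print('rim',len(E),circ(E))
for n,p,z in [('peg',(233,182),.095),('stud',(227,92),.047)]:
    P=onz(c,p,z)[0]; d=P[:2]-q[:2]; print(n,P,np.hypot(*d),np.degrees(np.arctan2(d[1],d[0])-q[2]))
x=cv2.cvtColor(im[40:240,200:300],cv2.COLOR_RGB2BGR); x=cv2.resize(x,None,fx=3,fy=3,interpolation=2)
c2=cap('scene')['image'][190:310,200:360]; x2=cv2.resize(cv2.cvtColor(c2,cv2.COLOR_RGB2BGR),(480,360),interpolation=2)
o=np.zeros((600,780,3),np.uint8); o[:,:300]=x; o[:360,300:]=x2; cv2.imwrite('pics/z1.png',o)
E
```

```text
plug [265.4  47.2] 34 [ 0.6368 -0.1462  0.024 ]Traceback (most recent call last):
  File "<stdin>", line 5, in <module>
  File "m.py", line 8, in blob
    k=1+np.argmin(np.hypot(*(c[1:]-R).T)-.05*s[1:,4]); return c[k]+[x0,y0],s[k,4]
        ~~~~~~~~~^^^^^^^^^^^^^^^^^^^^^^^^^^^^^^^^^^^^
    return _wrapfunc(a, 'argmin', axis=axis, out=out, **kwds)
    return bound(*args, **kwds)
ValueError: attempt to get argmin of an empty sequence
```

```bash
cat > meas.py <<'E'
from m import *
c=cap('wrist'); im=c['image']; g=cv2.cvtColor(im,cv2.COLOR_RGB2GRAY)
pl=[]
for p in [(266,47),(264,247),(308,268)]:
    w=g[p[1]-6:p[1]+7,p[0]-6:p[0]+7]; th=(int(w.min())+int(np.median(w)))/2
    b,a=blob(g,p,6,th); P=onz(c,b,.024)[0]; pl.append(P); print('plug',b.round(1),a,P.round(4))
pl=np.array(pl)
A=np.radians([-65,40,65])
f=least_squares(lambda q:(pl[:,:2]-np.c_[q[0]+.138*np.cos(A+q[2]),q[1]+.138*np.sin(A+q[2])]).ravel(),[.65,-.05,0])
print('fit',f.x[:2],np.degrees(f.x[2]),f.fun.round(4))
s=cv2.cvtColor(im,cv2.COLOR_RGB2HSV)[...,1].astype(float); E=[]
q=f.x
for t in np.radians(np.arange(-180,180,4)):
    rr=np.arange(.135,.165,.0005)
    uv=proj(c,np.c_[q[0]+rr*np.cos(t),q[1]+rr*np.sin(t),rr*0+.022])
    v=cv2.remap(s.astype(np.float32),uv[:,:1].astype(np.float32),uv[:,1:].astype(np.float32),1)[:,0]
    d=v[8:]-v[:-8]
    if uv.min()>2 and uv[:,1].max()<240 and d.max()>40: k=np.argmax(d)+4; E.append([q[0]+rr[k]*np.cos(t),q[1]+rr[k]*np.sin(t)])
E=np.array(E); print('rim',len(E),circ(E))
for n,p,z in [('peg',(233,182),.095),('stud',(227,92),.047)]:
    P=onz(c,p,z)[0]; d=P[:2]-q[:2]; print(n,P,np.hypot(*d),np.degrees(np.arctan2(d[1],d[0])-q[2]))
x=cv2.cvtColor(im[40:240,200:300],cv2.COLOR_RGB2BGR); x=cv2.resize(x,None,fx=3,fy=3,interpolation=2)
c2=cap('scene')['image'][190:310,200:360]; x2=cv2.resize(cv2.cvtColor(c2,cv2.COLOR_RGB2BGR),(480,360),interpolation=2)
o=np.zeros((600,780,3),np.uint8); o[:,:300]=x; o[:360,300:]=x2; cv2.imwrite('pics/z1.png',o)
E
python3 meas.py
```

```text
plug [265.5  47. ] 52 [ 0.6368 -0.1464  0.024 ]
plug [263.6 247.3] 29 [0.6412 0.0713 0.024 ]
plug [308.  267.2] 23 [0.5879 0.0971 0.024 ]
fit [ 0.55510992 -0.036268  ] 11.37297272679742 [-0.0001  0.001  -0.0001 -0.0002  0.0002 -0.0008]
rim 53 [ 0.55526296 -0.03553015  0.14695748]
peg [ 0.66472121 -0.01981068  0.095     ] 0.11083988074863685 -2.834219013602452
stud [ 0.67422963 -0.10081842  0.047     ] 0.13548528300437773 -39.82602982755482
```

View pics/z1.png

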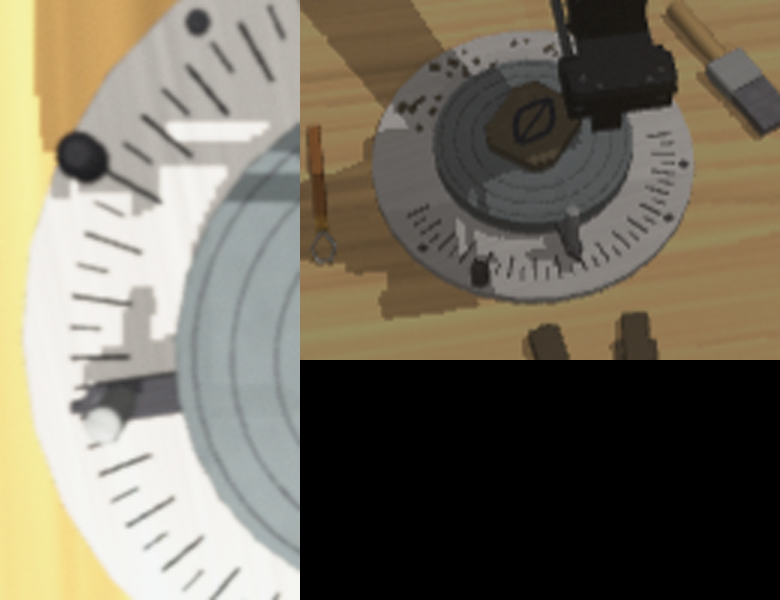

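The axis is at about (0.555, -0.036) and the plate is turned about 11.4°. The peg is at a world angle of about 8.5°, and the stud is at -28.6°, which is -40° on the scale. I'll shut the fingers, come down on the +y side of the peg, and sweep round the axis.

Emit:
{"api": "play_rows", "payload": {
  "commands": [
    [[0.01,0.004,-0.02,0,0,0.1,1],[0.02,0.009,-0.04,0,0,0.2,1],[0.03,0.013,-0.06,0,0,0.314,1],[0.03,0.013,-0.06,0,0,0.314,1],[0.03,0.013,-0.06,0,0,0.314,1]]
  ]
}}

```text
time_s: 0.8
tcp_pos: [0.6548, 0.0129, 0.1624]
ee_rot: [[0.307, -0.952, -0.001], [-0.952, -0.307, -0.001], [0.0, 0.001, -1.0]]
wrist_force: [0.1, -0.6, 0.0]
gripper_width: 0.631
```

Emit:
{"api": "play_rows", "payload": {
  "commands": [
    [[0,0,-0.02,0,0,0,1],[0,0,-0.04,0,0,0,1],[0,0,-0.07,0,0,0,1],[0,0,-0.097,0,0,0,1],[0,0,-0.097,0,0,0,1]]
  ]
}}

```text
time_s: 1.3
tcp_pos: [0.6525, 0.0125, 0.0632]
ee_rot: [[0.306, -0.952, -0.006], [-0.952, -0.306, -0.001], [-0.001, 0.006, -1.0]]
wrist_force: [0.1, -0.2, 0.3]
gripper_width: 0.17
```

```bash
python3 - <<'E'
from h import *
c=cap('wrist'); s=r.sense(); save(c,'w2.png'); print(s['tcp_pos'],s['wrist_force'],s['gripper_width'],s['time_s'],s['ee_rot'].round(3).tolist())
C=np.array([.5552,-.0358]); a0=np.radians(18)
for t in range(18,-34,-2):
    a=np.radians(t); p=C+np.array([[np.cos(a),-np.sin(a)],[np.sin(a),np.cos(a)]])@[.11,.0155]; print(t,p.round(4))
E
```

```text
[0.65435591 0.01261301 0.06557745] [0.83811184 0.44067421 0.13876221] 0.12594019385082522 1.35 [[0.308, -0.951, -0.002], [-0.951, -0.308, -0.001], [0.0, 0.002, -1.0]]
18 [0.655  0.0129]
16 [0.6567 0.0094]
14 [0.6582 0.0059]
12 [0.6596 0.0022]
10 [ 0.6608 -0.0014]
8 [ 0.662  -0.0051]
6 [ 0.663  -0.0089]
4 [ 0.6639 -0.0127]
2 [ 0.6646 -0.0165]
0 [ 0.6652 -0.0203]
-2 [ 0.6657 -0.0241]
-4 [ 0.666 -0.028]
-6 [ 0.6662 -0.0319]
-8 [ 0.6663 -0.0358]
-10 [ 0.6662 -0.0396]
-12 [ 0.666  -0.0435]
-14 [ 0.6657 -0.0474]
-16 [ 0.6652 -0.0512]
-18 [ 0.6646 -0.0551]
-20 [ 0.6639 -0.0589]
-22 [ 0.663  -0.0626]
-24 [ 0.662  -0.0664]
-26 [ 0.6609 -0.0701]
-28 [ 0.6596 -0.0738]
-30 [ 0.6582 -0.0774]
-32 [ 0.6567 -0.0809]
```

View pics/w2.png

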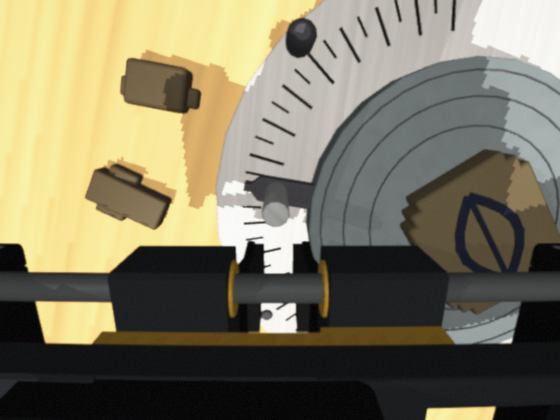

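The wrist view shows the peg top at (275,212), directly ahead of the nearly shut fingers at columns 250–310, with a clear gap. The stud is at (301,37). I'll sweep from 18° to 8° first.

Emit:
{"api": "play_rows", "payload": {
  "commands": [
    [[0,0,0,0,0,0,1],[0.0017,-0.0035,0,0,0,-0.035,1],[0.0032,-0.007,0,0,0,-0.07,1],[0.0046,-0.0107,0,0,0,-0.105,1],[0.0058,-0.0143,0,0,0,-0.14,1]]
  ]
}}

```text
time_s: 1.85
tcp_pos: [0.6612, -0.0017, 0.0661]
ee_rot: [[0.17, -0.985, 0.001], [-0.985, -0.17, 0.0], [-0.0, -0.001, -1.0]]
wrist_force: [-0.0, 0.4, 0.0]
gripper_width: 0.006
```

Emit:
{"api": "play_rows", "payload": {
  "commands": [
    [[0.0012,-0.0037,0,0,0,-0.035,1],[0.0022,-0.0075,0,0,0,-0.07,1],[0.0031,-0.0113,0,0,0,-0.105,1],[0.0038,-0.0151,0,0,0,-0.14,1],[0.0044,-0.0189,0,0,0,-0.175,1]]
  ]
}}

```text
time_s: 2.35
tcp_pos: [0.6653, -0.0204, 0.0656]
ee_rot: [[-0.004, -1.0, 0.0], [-1.0, 0.004, 0.0], [-0.0, -0.0, -1.0]]
wrist_force: [0.0, 0.6, 1.5]
gripper_width: 0.005
```

Emit:
{"api": "play_rows", "payload": {
  "commands": [
    [[0.0005,-0.0038,0,0,0,-0.035,1],[0.0008,-0.0077,0,0,0,-0.07,1],[0.001,-0.0116,0,0,0,-0.105,1],[0.0011,-0.0155,0,0,0,-0.14,1],[0.001,-0.0193,0,0,0,-0.175,1]]
  ]
}}

```text
time_s: 2.85
tcp_pos: [0.6662, -0.0398, 0.0656]
ee_rot: [[-0.178, -0.984, 0.0], [-0.984, 0.178, 0.0], [-0.0, -0.0, -1.0]]
wrist_force: [0.6, 1.9, 1.2]
gripper_width: 0.0
```

Emit:
{"api": "play_rows", "payload": {
  "commands": [
    [[-0.0002,-0.0039,0,0,0,-0.035,1],[-0.0005,-0.0078,0,0,0,-0.07,1],[-0.001,-0.0116,0,0,0,-0.105,1],[-0.001,-0.0116,0,0,0,-0.105,1],[-0.001,-0.0116,0,0,0,-0.105,1]]
  ]
}}

```text
time_s: 3.35
tcp_pos: [0.6648, -0.0515, 0.0653]
ee_rot: [[-0.278, -0.961, -0.001], [-0.961, 0.278, -0.0], [0.001, 0.001, -1.0]]
wrist_force: [-0.3, -0.3, 0.0]
gripper_width: 0.004
```

```bash
python3 - <<'E'
from h import *
c=cap('wrist'); s=r.sense(); save(c,'w3.png'); print(s['tcp_pos'],s['wrist_force'],s['gripper_width'],s['time_s'])
C=np.array([.5552,-.0358,0]); 
for n,z,rad,a in [('C',.05,0,0),('stud',.047,.138,-28.6)]:
    a=np.radians(a);print(n,proj(c,C+[rad*np.cos(a),rad*np.sin(a),z]))
for a in (-16,-20): a_=np.radians(a);print(a,'peg',proj(c,C+[.11*np.cos(a_),.11*np.sin(a_),.095]),'nose',proj(c,C+[.128*np.cos(a_),.128*np.sin(a_),.043]))
E
```

```text
[ 0.66487087 -0.05132628  0.06529878] [-0.37671829 -0.28542276  0.60437077] 0.0005109442180115725 3.4
C [[466.56959596 224.27607695]]
stud [[232.69805157 171.87617392]]
-16 peg [[276.81773538 256.0506943 ]] nose [[246.75664909 221.31530398]]
-20 peg [[277.3840795  239.63491555]] nose [[246.87314671 206.76271915]]
```

View pics/w3.png

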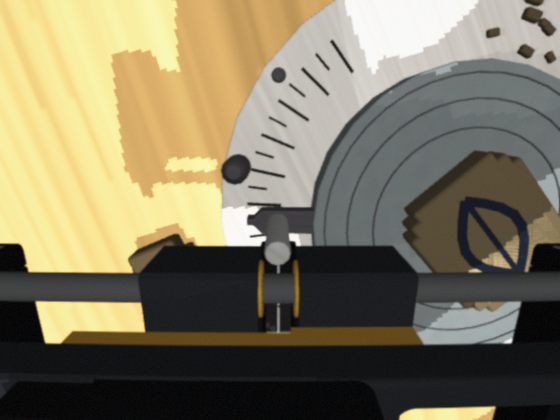

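The peg is now riding on the shut fingers. The nose is at (248,220), the stud at (236,169), and the lever is at about -16° in world axes. I'll push about 10° more and stop short to measure.

Emit:
{"api": "play_rows", "payload": {
  "commands": [
    [[-0.0006,-0.0039,0,0,0,-0.035,1],[-0.0013,-0.0077,0,0,0,-0.07,1],[-0.0022,-0.0114,0,0,0,-0.105,1],[-0.0032,-0.0152,0,0,0,-0.14,1],[-0.0032,-0.0152,0,0,0,-0.14,1]]
  ]
}}

```text
time_s: 3.9
tcp_pos: [0.6617, -0.0671, 0.0656]
ee_rot: [[-0.41, -0.912, -0.0], [-0.912, 0.41, -0.0], [0.001, 0.0, -1.0]]
wrist_force: [0.0, -0.1, -1.1]
gripper_width: 0.005
```

Emit:
{"api": "play_rows", "payload": {
  "commands": [
    [[-0.0005,-0.0018,0,0,0,-0.0175,1],[-0.0011,-0.0037,0,0,0,-0.035,1],[-0.0011,-0.0037,0,0,0,-0.035,1],[-0.0011,-0.0037,0,0,0,-0.035,1]]
  ]
}}

```text
time_s: 4.3
tcp_pos: [0.6609, -0.0702, 0.0657]
ee_rot: [[-0.44, -0.898, 0.0], [-0.898, 0.44, -0.0], [0.0, -0.0, -1.0]]
wrist_force: [0.4, -0.2, 0.2]
gripper_width: 0.005
```

```bash
python3 - <<'E'
from h import *
c=cap('wrist'); s=r.sense(); print(s['tcp_pos'],s['wrist_force'],s['time_s'])
C=np.array([.5552,-.0358,0])
for a in (-26,-28,-30): a_=np.radians(a);print(a,'nose',proj(c,C+[.128*np.cos(a_),.128*np.sin(a_),.043]),'stud',proj(c,C+[.138*np.cos(a_),.138*np.sin(a_),.047]))
x=c['image'][130:250,180:340]; cv2.imwrite('pics/z4.png',cv2.cvtColor(cv2.resize(x,None,fx=5,fy=5,interpolation=2),cv2.COLOR_RGB2BGR))
E
```

```text
[ 0.66087364 -0.07014801  0.0656182 ] [0.28826994 0.30073662 0.09876053] 4.35
-26 nose [[247.48983993 220.6906975 ]] stud [[229.74143    222.72706457]]
-28 nose [[247.41892111 213.46290211]] stud [[229.54313061 214.78916171]]
-30 nose [[247.61353647 206.15438036]] stud [[229.63618696 206.75258403]]
```

View pics/z4.png

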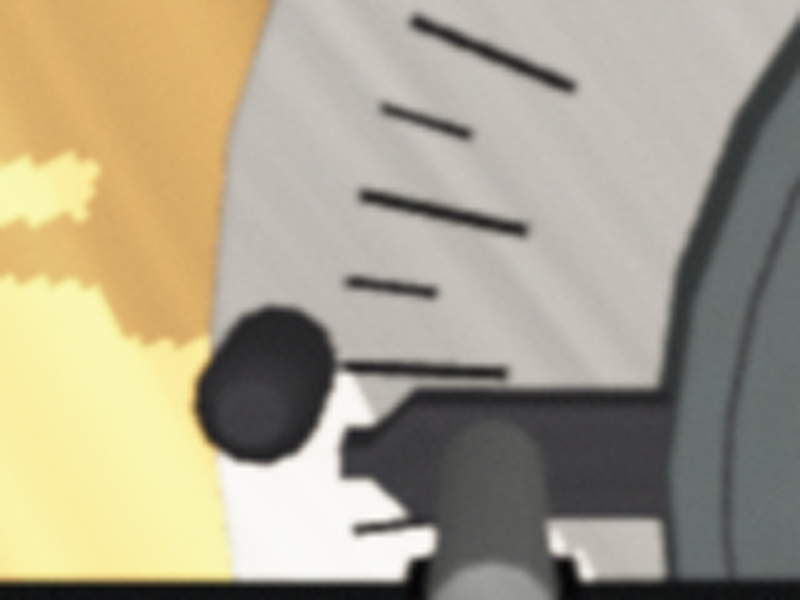

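Zoomed in, the nose tip is at full-image pixel (248.6,220), which puts the lever at about -26.2°. The stud top is at about (230.6,211.6), or -28.8°. I'll push about 2.3° more, then back off and rise to check from above.

Emit:
{"api": "play_rows", "payload": {
  "commands": [
    [[-0.0007,-0.002,0,0,0,-0.02,1],[-0.0015,-0.0042,0,0,0,-0.04,1],[-0.0015,-0.0042,0,0,0,-0.04,1],[-0.0015,-0.0042,0,0,0,-0.04,1]]
  ]
}}

```text
time_s: 4.75
tcp_pos: [0.6594, -0.0744, 0.0656]
ee_rot: [[-0.476, -0.879, -0.0], [-0.879, 0.476, -0.0], [0.0, -0.0, -1.0]]
wrist_force: [0.5, 0.2, 0.5]
gripper_width: 0.001
```

```bash
cat > chk.py <<'E'
from h import *
import sys
c=cap('wrist'); s=r.sense(); print(s['tcp_pos'],s['wrist_force'],s['time_s'])
C=np.array([.5552,-.0358,0])
P=lambda a,rad,z:proj(c,C+[rad*np.cos(np.radians(a)),rad*np.sin(np.radians(a)),z])[0]
for a in (-28,-29,-30): print(a,'nose',P(a,.128,.043).round(1),'foot',P(a,.138,.022).round(1),'top',P(a,.138,.047).round(1))
q=P(-29,.128,.04).astype(int); x0,y0=max(q[0]-70,0),max(q[1]-60,0); print('crop',x0,y0)
x=c['image'][y0:y0+120,x0:x0+160]; cv2.imwrite('pics/'+sys.argv[1],cv2.cvtColor(cv2.resize(x,None,fx=5,fy=5,interpolation=2),cv2.COLOR_RGB2BGR))
E
python3 chk.py z5.png
```

```text
[ 0.65931202 -0.07437946  0.06558109] [ 1.59420507 -0.2861781   0.46393485] 4.8
-28 nose [247.4 221.8] foot [235.2 212.5] top [229.7 224. ]
-29 nose [247.4 218.3] foot [235. 209.] top [229.6 220. ]
-30 nose [247.3 214.6] foot [235.  205.4] top [229.5 216.1]
crop 177 156
```

View pics/z5.png

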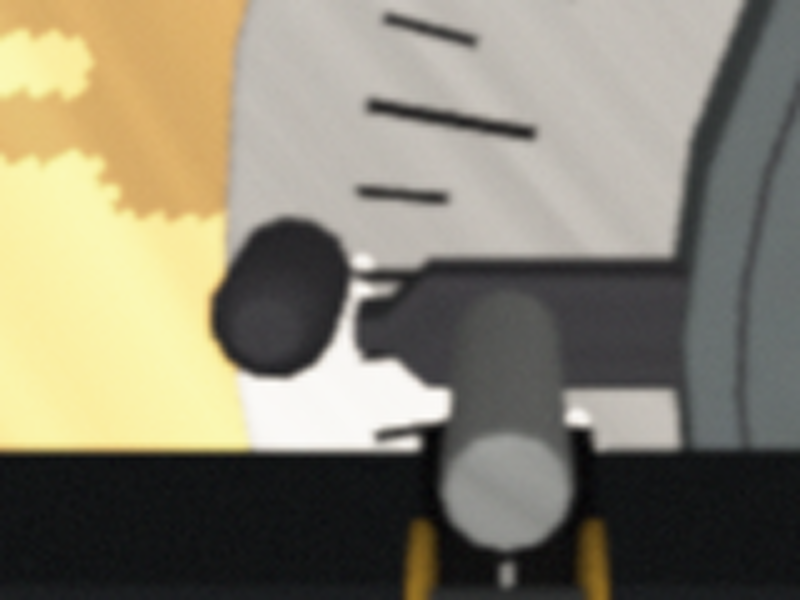

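The nose is at full-image pixel (248.6,221.2), about -28.2°. The stud top reads -29.0°, and the foot and scale mark read -28.9°. I'll nudge 0.75° more, then back straight off and rise.

Emit:
{"api": "play_rows", "payload": {
  "commands": [
    [[-0.0003,-0.0006,0,0,0,-0.006,1],[-0.0007,-0.0013,0,0,0,-0.013,1],[-0.0007,-0.0013,0,0,0,-0.013,1],[-0.0007,-0.0013,0,0,0,-0.013,1]]
  ]
}}

```text
time_s: 5.2
tcp_pos: [0.6589, -0.0755, 0.0656]
ee_rot: [[-0.487, -0.873, 0.0], [-0.873, 0.487, -0.0], [-0.0, -0.0, -1.0]]
wrist_force: [1.0, 0.6, 0.3]
gripper_width: 0.004
```

Emit:
{"api": "play_rows", "payload": {
  "commands": [
    [[0.005,0.009,0,0,0,0,1],[0.01,0.018,0,0,0,0,1],[0.01,0.018,0.02,0,0,0,1],[0.01,0.018,0.04,0,0,0,1],[0.01,0.018,0.06,0,0,0,1]]
  ]
}}

```text
time_s: 5.7
tcp_pos: [0.6688, -0.0565, 0.1259]
ee_rot: [[-0.486, -0.874, -0.001], [-0.874, 0.486, -0.0], [0.001, 0.001, -1.0]]
wrist_force: [-0.8, 0.4, -0.2]
gripper_width: 0.002
```

Emit:
{"api": "play_rows", "payload": {
  "commands": [
    [[0,0.01,0.04,0,0,0,1],[0,0.02,0.05,0,0,0,1],[0,0.03,0.05,0,0,0,1],[0,0.03,0.05,0,0,0,1],[0,0.03,0.05,0,0,0,1]]
  ]
}}

```text
time_s: 6.2
tcp_pos: [0.6676, -0.027, 0.1734]
ee_rot: [[-0.487, -0.874, -0.004], [-0.874, 0.487, -0.0], [0.002, 0.003, -1.0]]
wrist_force: [-0.7, 1.0, -0.0]
gripper_width: 0.006
```

```bash
python3 chk.py z6.png
```

```text
[ 0.66775369 -0.02737209  0.17349923] [-0.13591563  0.17009188  0.23288651] 6.25
-28 nose [238.7 136.8] foot [230.6 136.1] top [226.7 137.2]
-29 nose [238.6 134.2] foot [230.5 133.5] top [226.5 134.4]
-30 nose [238.5 131.6] foot [230.4 130.9] top [226.4 131.5]
crop 168 74
```

View pics/z6.png

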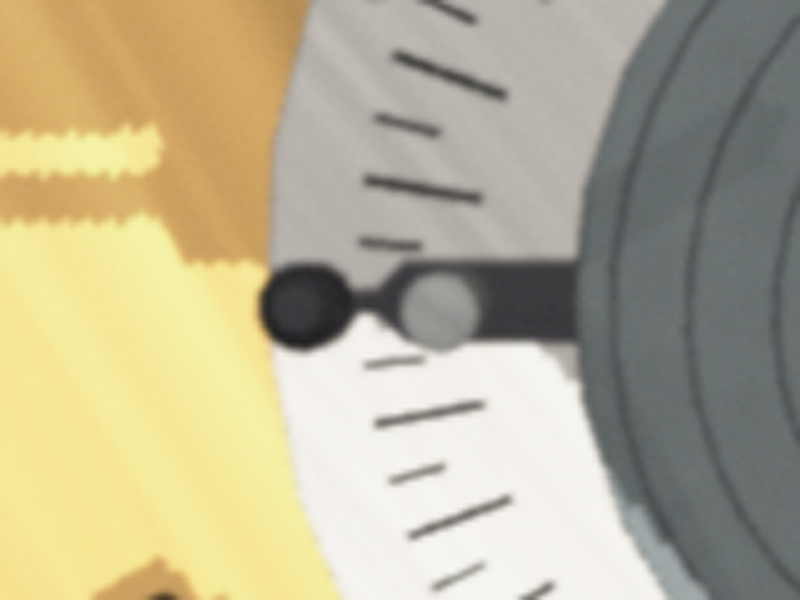

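The stud at crop (303,305), the nose at (360,300) and the bar's middle at y=301 are nearly in line. The nose may be slightly past the stud, so I'll measure it at sub-pixel level from this near-vertical view.

```bash
cat > fine.py <<'E'
from h import *
def run(C=(.5552,-.0358),th0=-29.):
    c=cap('wrist'); g=cv2.GaussianBlur(cv2.cvtColor(c['image'],cv2.COLOR_RGB2GRAY),(0,0),.7).astype(np.float32)
    h=np.arange(-.022,.0221,.0002); t=np.radians(th0); u=np.array([np.cos(t),np.sin(t)]); n=np.array([-u[1],u[0]])
    def prof(rad,z):
        P=np.array(C)+rad*u+h[:,None]*n; uv=proj(c,np.c_[P,np.full(len(h),z)]).astype(np.float32)
        return cv2.remap(g,uv[:,:1],uv[:,1:],cv2.INTER_CUBIC)[:,0]
    def edges(v,lo,hi):
        k=np.abs(h)<hi; d=np.gradient(v); a=np.where((h<-lo)&k)[0]; b=np.where((h>lo)&k)[0]
        return h[a[np.argmin(d[a])]],h[b[np.argmax(d[b])]]
    for rad,z,lo,hi,l in [(.094,.048,.004,.011,'bar'),(.097,.048,.004,.011,'bar'),(.100,.048,.004,.011,'bar'),(.1255,.048,.0008,.005,'nose'),(.1265,.048,.0008,.005,'nose'),(.136,.04,.004,.012,'stud'),(.138,.04,.004,.012,'stud'),(.14,.04,.004,.012,'stud')]:
        e=edges(prof(rad,z),lo,hi); m=sum(e)/2; print(l,rad,np.round(np.array(e)*1e3,2),'ang %.2f'%(th0+np.degrees(m/rad)))
    # neighbouring 5-deg marks (scale -35 and -45) at plate top
    for rad in (.122,.125,.128):
        o=[]
        for s in (-10,-5,5,10):
            aa=np.radians(th0+s+np.arange(-2.2,2.21,.05)); P=np.c_[C[0]+rad*np.cos(aa),C[1]+rad*np.sin(aa),aa*0+.022]
            uv=proj(c,P).astype(np.float32); v=cv2.remap(g,uv[:,:1],uv[:,1:],cv2.INTER_CUBIC)[:,0]
            w=np.clip(np.median(v)-v-15,0,None); o.append(np.degrees((w*aa).sum()/max(w.sum(),1e-6)))
        print('marks',rad,np.round(o,2),'mid %.2f %.2f'%((o[1]+o[2])/2,(o[0]+o[3])/2))
run()
E
python3 fine.py
```

```text
bar 0.094 [-7.2  7.2] ang -29.00
bar 0.097 [-7.2  6.4] ang -29.24
bar 0.1 [-7.2  6.4] ang -29.23
nose 0.1255 [-2.2  1.2] ang -29.23
nose 0.1265 [-2.2  1.2] ang -29.23
stud 0.136 [-6.4  8.4] ang -28.58
stud 0.138 [-6.4  8.4] ang -28.58
stud 0.14 [-6.4  8.4] ang -28.59
marks 0.122 [-38.61 -33.32 -25.26 -18.53] mid -29.29 -28.57
marks 0.125 [-38.62 -33.59 -23.58 -18.59] mid -28.59 -28.61
marks 0.128 [-38.6  -33.55 -23.61 -18.59] mid -28.58 -28.60
```

Bar and nose read -29.2°. The stud and scale marks agree on -28.6°, so I overshot by about 0.6°. There is plenty of time, so I'll correct it by nudging the peg back from its other side.

Emit:
{"api": "play_rows", "payload": {
  "commands": [
    [[-0.01,-0.028,0,0,0,0,1],[-0.02,-0.057,0,0,0,0,1],[-0.0302,-0.0855,0,0,0,0,1],[-0.0302,-0.0855,0,0,0,0,1],[-0.0302,-0.0855,-0.02,0,0,0,1]]
  ]
}}

```text
time_s: 6.8
tcp_pos: [0.64, -0.1145, 0.1577]
ee_rot: [[-0.489, -0.872, 0.006], [-0.872, 0.489, -0.001], [-0.002, -0.005, -1.0]]
wrist_force: [0.4, 0.1, -0.3]
gripper_width: 0.008
```

Emit:
{"api": "play_rows", "payload": {
  "commands": [
    [[0,0,-0.025,0,0,0,1],[0,0,-0.05,0,0,0,1],[0,0,-0.075,0,0,0,1],[0,0,-0.09,0,0,0,1],[0,0,-0.09,0,0,0,1]]
  ]
}}

```text
time_s: 7.3
tcp_pos: [0.6363, -0.1129, 0.0619]
ee_rot: [[-0.488, -0.873, -0.007], [-0.873, 0.488, 0.0], [0.003, 0.006, -1.0]]
wrist_force: [-0.4, 0.1, -0.4]
gripper_width: 0.003
```

Emit:
{"api": "play_rows", "payload": {
  "commands": [
    [[0.0015,0.003,0,0,0,0,1],[0.003,0.006,0,0,0,0,1],[0.0045,0.009,0,0,0,0,1],[0.0055,0.0102,0,0,0,0,1],[0.0055,0.0102,0,0,0,0,1]]
  ]
}}

```text
time_s: 7.8
tcp_pos: [0.6444, -0.1025, 0.0662]
ee_rot: [[-0.487, -0.873, 0.001], [-0.873, 0.487, 0.0], [-0.001, -0.001, -1.0]]
wrist_force: [0.1, 0.0, -0.1]
gripper_width: 0.004
```

Emit:
{"api": "play_rows", "payload": {
  "commands": [
    [[0,0,0,0,0,0,1],[-0.004,-0.008,0,0,0,0,1],[-0.0055,-0.0102,0,0,0,0,1],[-0.0055,-0.0102,0.04,0,0,0,1],[-0.0055,-0.0102,0.08,0,0,0,1]]
  ]
}}

```text
time_s: 8.3
tcp_pos: [0.6372, -0.1137, 0.145]
ee_rot: [[-0.488, -0.873, -0.004], [-0.873, 0.488, -0.0], [0.002, 0.003, -1.0]]
wrist_force: [1.2, 0.3, 1.1]
gripper_width: 0.003
```

Emit:
{"api": "play_rows", "payload": {
  "commands": [
    [[0.01,0.028,0.03,0,0,0,1],[0.02,0.057,0.03,0,0,0,1],[0.0302,0.0855,0.03,0,0,0,1],[0.0302,0.0855,0.03,0,0,0,1],[0.0302,0.0855,0.03,0,0,0,1]]
  ]
}}

```text
time_s: 8.8
tcp_pos: [0.6684, -0.0273, 0.1752]
ee_rot: [[-0.487, -0.874, -0.001], [-0.874, 0.487, -0.0], [0.0, 0.001, -1.0]]
wrist_force: [-0.4, -1.2, 0.2]
gripper_width: 0.007
```

```bash
python3 fine.py; python3 chk.py z7.png
```

```text
bar 0.094 [-6.6  7. ] ang -28.88
bar 0.097 [-6.6  7. ] ang -28.88
bar 0.1 [-6.6  7. ] ang -28.89
nose 0.1255 [-1.6  2.6] ang -28.77
nose 0.1265 [-1.6  2.6] ang -28.77
stud 0.136 [-6.6  8.2] ang -28.66
stud 0.138 [-6.6  8.2] ang -28.67
stud 0.14 [-6.6  8.2] ang -28.67
marks 0.122 [-38.63 -33.54 -25.64 -18.55] mid -29.59 -28.59
marks 0.125 [-38.64 -33.65 -23.62 -18.57] mid -28.64 -28.60
marks 0.128 [-38.59 -33.59 -23.62 -18.58] mid -28.61 -28.58
[ 0.66818789 -0.02835677  0.17528168] [-0.14954258 -0.35056375  0.70010726] 8.9
-28 nose [240.4 137.2] foot [232.3 136.4] top [228.4 137.6]
-29 nose [240.2 134.6] foot [232.2 133.8] top [228.3 134.8]
-30 nose [240.2 132. ] foot [232.1 131.2] top [228.2 132. ]
crop 170 74
```

View pics/z7.png

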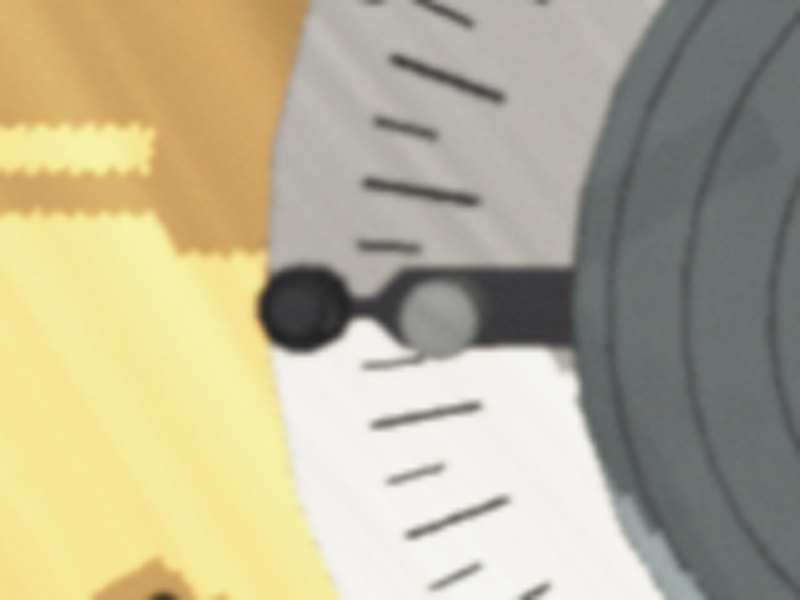

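The nose at crop (360,307), the bar and the stud at (303,308) now line up to within about 0.2°. The fingers are well clear.

Emit:
{"api": "play_rows", "payload": {
  "commands": [
    [[0,0,0.03,0,0,0,1],[0,0,0.05,0,0,0,1],[0,0,0.05,0,0,0,1],[0,0,0.05,0,0,0,1],[0,0,0.05,0,0,0,1]]
  ]
}}

```text
time_s: 9.4
tcp_pos: [0.6678, -0.0281, 0.2242]
ee_rot: [[-0.488, -0.873, -0.003], [-0.873, 0.488, 0.0], [0.001, 0.002, -1.0]]
wrist_force: [-0.1, -1.0, 0.4]
gripper_width: 0.005
```

```bash
python3 -c "
from h import *
s=r.sense();print(s['tcp_pos'],s['wrist_force'],s['time_s']); print(r.finish_job())"
```

```text
[ 0.66776268 -0.02814419  0.22415671] [-0.0682383  -1.01441406  0.39679987] 9.4
the job is handed in; nothing more can be done
None
```

The lever's nose now points at the raised stud (the -40° hole), and the job was handed in at 9.4 s with the gripper clear of everything. I pushed the peg clockwise with the shut fingertips. The first sweep went about 0.6° too far, so I nudged the peg back from its other side.

- **Alignment:** the last wrist-camera check put the nose at -28.8° and the bar at -28.9° in world axes. The stud read -28.7° and the scale marks -28.6°. They agree to about 0.1–0.3°, which is roughly the measuring noise.
- **Force:** wrist readings stayed at about 2 N or less.
- **Not checked:** I took no last picture of the loose tools, offcuts and pots. The fingertips stayed above them, and no contact forces were seen.

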